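Feed a heat-spreader plate from the magazine to the test bed

TASK

Push the magazine's spring-return pusher to feed out the bottom plate of the stack, then draw that plate clear so that the others drop down inside the magazine. Lay it flat between the rails of the test bed and slide it home until it holds the sprung contact fully pressed in against the end stop, without shifting the stop. Leave the other plates in the magazine and do not disturb anything else on the bench.

Things in the scene. Friction and masses are not known exactly. Their poses are not given: they have to be found in the camera images.
- magazine: Dark steel magazine, fixed. Origin on the table under the stack's centre; x = the way plates come out, y across, z up. Four equal plates lie in it one upon another, long side along x, on a floor 24 mm above the table, held by corner walls, a rear wall and a front gate (1.5 mm side play; walls reach 76 mm above the table). A plate is clear of the stack when its centre is beyond x = +126 mm.
- gate (a point): Middle of the gate's outer face at floor height (magazine x = +66 mm, z = 24 mm). The gate's lower edge is 17 mm over the floor: only the bottom plate can pass. From here a ledge level with the floor runs on 92 mm along x, 40 mm wide, narrower than a plate, so fingers pass beside it. Pushing or pulling the plate below the stack takes up to about 15 N.
- pusher_knob (a point): Point on the pusher's upright black knob, 74 mm above the table, 12 mm below its top. The knob is 14 mm along the magazine's x, 26 mm along y, free from 35 to 86 mm above the table; it stands behind the stack (at magazine x = -122 mm when back). Axes as the magazine's.
- pusher (a joint): Travel of the pusher (m) along the magazine's +x: 0 = back, 0.05 = fully forward at its end stop. A spring of 1.5 to 4 N returns it when let go. Its blade pushes only the bottom plate ahead of it by the same travel: the plate's nose then stands 44 mm out of the gate and stays so.
- plate_center (a point): Centre of the bottom plate, the one to feed: plain aluminium, 120 (x) x 60 (y) x 12 (z) mm, 0.23 kg. In the stack its axes are the magazine's; its top is 6 mm above this point.
- next_center (a point): Centre of the second plate, same size, on top of the bottom one at the start; when it has dropped it lies on the magazine's floor (centre 30 mm above the table).
- third_center (a point): Centre of the third plate, same size.
- last_center (a point): Centre of the fourth (top) plate, same size.
- bed_floor (a point): Black test bed, fixed, 240 (x) x 90 (y) mm, floor 24 mm above the table; the point is the centre of that floor. x points from the open end (x = -120 mm) to the end stop, y across. Two steel rails along x, 65 mm apart inside, 8 mm thick, stand only 4 mm over the floor: a plate lying between them stands 8 mm proud. Lay it long side along x, centre near x = -58 mm, then slide it to +x.
- contact (a joint): How far the brass sprung contact (block 30 mm wide, on the stop's face) is pressed in towards the stop (m): 0 free, about 0.008 when the plate meets the stop's face. Weak spring, 0.2 to 0.6 N: the plate's own friction holds it in.
- stop (a joint): How far the steel end stop (26 x 62 mm, top 24 mm over the bed's floor) has been shifted along the bed's +x (m): 0 at the start. It slips if pushed with more than about 25 N. It is clamped at a different, unmeasured place each time: the contact's free face is somewhere from x = +25 to +70 mm from the bed's centre.
- meter: orange hand-held multimeter 150 x 80 x 44 mm lying on the table; bystander, not to be disturbed; origin at the centre of its underside
- reel: grey solder reel 60 mm across, 50 high; bystander, not to be disturbed; origin at the centre of its underside
- flux: white bottle 52 mm across, 120 high; bystander, not to be disturbed; origin at the centre of its underside
- board: green circuit board 130 x 85 mm with parts up to 21 mm high; bystander, not to be disturbed; origin at the centre of its underside
- pot: black pot 70 mm across, 90 high; bystander, not to be disturbed; origin at the centre of its underside
Mind the look-alikes: they are no part of the job. What is shaped like the part that bears last_center but blue, brown or orange is not meant.

How it is judged:
By the outcome, as a careful person would: the job done as asked, in the order asked, and still so for the second after the job is handed in, with the robot touching nothing.
It also fails if it takes over 54 s, if anything falls off the work surface, if the arm or the gripper's body presses on something with over 40 N, if the wrist force passes 120 N, or if a joint passes its speed limit or range.

ROBOT

A 6-joint arm with a two-finger parallel gripper is mounted at the origin on the work surface. World frame = base frame: x ahead of the robot, y to its left, z up, the work surface at z = 0. Lengths are in mm, angles in rad, forces in N, time in s.
With the tool pointing down it reaches from about 375 to 900 mm from the base axis. Payload 3.1 kg.
Tool frame: the origin (TCP) lies at the very end of the fingers, on their centre line; the grasp point (between the pads) lies 19 mm behind it; z points along the fingers, y is the line along which they close (so a half turn about z gives the same grasp; the last joint's range is limited). The gripper opens to 87 mm and grips with 3 to 60 N. Pads are 19 mm wide; open, the fingers measure 117 mm over their backs; the gripper's body (75 mm by 190 mm) begins 51 mm behind the grasp point.
Start: joints at [0.97, 0.527, 1.433, -0, 1.181, -0.178], TCP at [256.405, 569.959, 222.548] pointing down, gripper open.
Joint ranges: [-3.08, 3.08], [-0.75, 2.2], [0.22, 2.44], [-1.43, 4.57], [0, 2.65], [-2.85, 2.85]. Speed limits (rad/s): [2.79, 2.79, 3.14, 3.14, 3.14, 3.14].

INTERFACE

Orientations are given as a unit quaternion [w, x, y, z].
In Python, from bench import telemetry, viewer, workorder gives the robot as it stands.
- The arm moves only by the tool move_arm, never from a script. Its argument "plan" is one flat list of numbers, 6 for each row, row after row: the shift along the tool's x, y, z in m, then the turn, a rotation vector about the tool's x, y, z in degrees. In form: [dx, dy, dz, rx, ry, rz, dx, dy, dz, rx, ry, rz, ...]. A call has 1 to 5 rows; each row is the pose to reach, as a shift and turn from the pose commanded when the call began, along the tool's axes at that moment; what a row does not reach only later rows make up. A row lasts 1/12 s, in which the tool goes at most 41.7 mm and 7.16 degrees, less where a joint would pass 70% of its speed; a pose out of reach is approached as far as the arm can. A call with a gripper value outside its range is refused whole. "jaw" is the closure, from -1 (fully open) to 1 (shut), so that 0 is half open, set as the call begins (left out, the last holds). The fingers move at their own pace and stop on an object; the grip force is fixed at half the most. Time passes only in rows, so rows that repeat a pose let the fingers close. It gives the time, the measured TCP pose, the force, the opening and the grip force at its end, in the units of the state.
- telemetry.sense(): the state, without advancing time (a new reading comes with each control period).
- viewer.snapshot(name): name is "side" or "top"; returns a dict with "frame" (480x640x3 uint8, blue, green, red), "fx", "fy", "cx", "cy" (pixels), "R" (3x3) and "t" (3): a world point X has camera coordinates R X + t. Camera axes: x right, y down, z forward; pixel columns grow to the right and rows downward; lengths in mm; the calibration is good to about 2 mm. A picture is of the moment at which its call begins. There is no depth.
- workorder.job_done(): hands the job in; it is judged then, once.
The state is a dict: "time_s": time; "joint_pos": joint angles; "dq": joint speeds; "joint_torque": joint torques, N m; "ee_pos": TCP position; "tool_rot": TCP orientation; "contact_force": force on the tool from outside, world axes, zero at the start; "wrist_torque": the same for the moment, N m; "gripper_width": finger opening in mm; "finger_force": force on a finger pad.
Only numpy, scipy, OpenCV 4.12 (cv2) and the standard library are available. Lean on these libraries where they do the work, as an engineer would, in place of code of your own. Each camera call takes 0.05 s, during which the arm holds its last target. There are 200 camera calls.

## Working session

There is one attempt and no reset: what is moved stays moved. The work goes in short steps, Python scripts to look and compute and a tool call to move; the robot and the scene stay as the last step left them, time stands still between calls to the robot, and variables do not carry over. Pictures are saved under pics/ and viewed, at most 10 in all, crops included, and the job is handed in when it is done.

Besides the shell and the picture viewer there is one more tool, called after ">>>" as name(argument=value, ...) on one line, values as JSON. move_arm: Moves the arm, as the interface text tells. Its arguments: {"type":"object","properties":{"plan":{"type":"array"},"jaw":{"type":"number"}},"required":["plan"]}

```bash
ls; mkdir -p pics; python3 - <<'E'
from bench import telemetry, viewer
import cv2,json,numpy as np
s=telemetry.sense(); print(s)
for n in("top","side"):
    d=viewer.snapshot(n); cv2.imwrite(f"pics/{n}0.png",d["frame"])
    np.savez(f"{n}.npz",**{k:d[k] for k in("fx","fy","cx","cy","R","t")}); print(n,{k:np.round(d[k],3).tolist() for k in("fx","fy","cx","cy","R","t")})
E
```

```text
pics
{'time_s': 0.0, 'joint_pos': array([ 9.69452891e-01,  5.28458339e-01,  1.43393453e+00, -1.15529640e-05,
        1.18137815e+00, -1.78497189e-01]), 'dq': array([-0.00158344, -0.00101199,  0.00112859, -0.00079621,  0.00020009,
       -0.00044193]), 'joint_torque': array([ 6.90317447e-04, -4.40048325e+01, -1.76591241e+01,  6.32379600e-02,
        5.82789362e-02, -1.62590886e-04]), 'ee_pos': array([256.01905407, 569.33902902, 221.56619461]), 'tool_rot': array([-4.09072222e-04,  2.09849273e-01,  9.77733142e-01, -1.00945476e-03]), 'contact_force': array([ 0.40079522,  0.44467357, -0.67565732]), 'wrist_torque': array([-0.02236181, -0.02333899,  0.01157863]), 'finger_force': 0.0, 'gripper_width': 87.21368699325878}
top {'fx': 567.698, 'fy': 567.698, 'cx': 321.605, 'cy': 240.724, 'R': [[-0.016, -1.0, 0.018], [-0.997, 0.015, -0.076], [0.076, -0.019, -0.997]], 't': [93.888, 519.704, 1456.101]}
side {'fx': 472.562, 'fy': 472.562, 'cx': 323.232, 'cy': 241.665, 'R': [[0.865, -0.501, 0.013], [-0.239, -0.435, -0.868], [0.441, 0.748, -0.496]], 't': [-412.613, 234.957, 1131.221]}
```

View pics/top0.png

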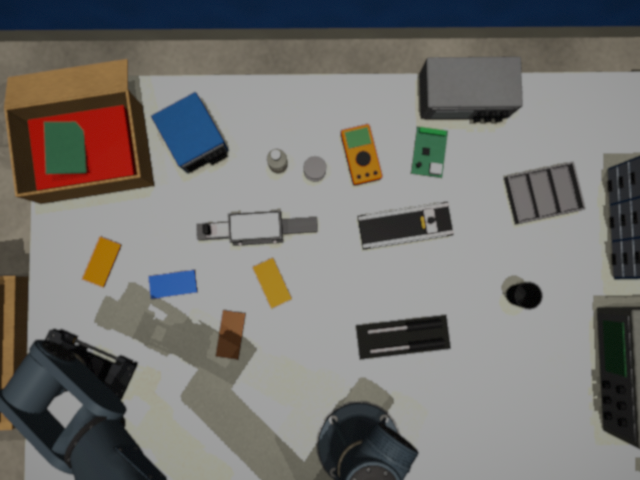

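View pics/side0.png

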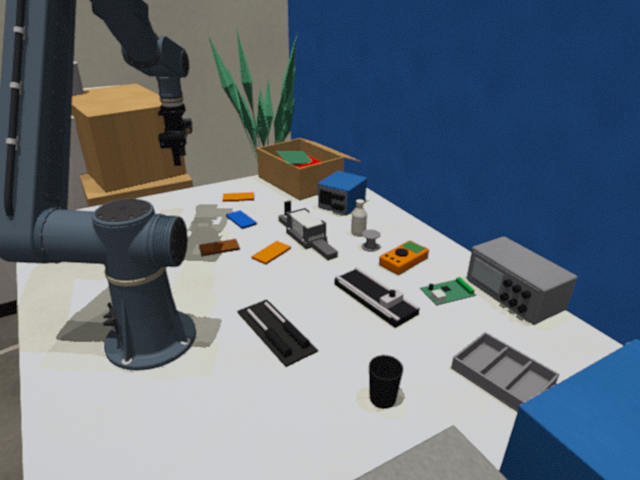

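The top view shows the magazine with its grey stack at (256,227), the black knob at (207,230) and the ledge ending at (317,225). The test bed is at (405,226), with its open end at u≈360 and the stop at (432,219).

Things that could be mistaken for the target:
- **Plates:** orange (102,261), blue (173,284), orange (272,283) and brown (231,334). None is aluminium in the magazine, so I reject them.
- **Bed:** the black tray with probes at (403,336). It has no stop or contact, so I reject it.

The right targets are the magazine stack at (256,227) and the bed at (405,226). I'll check both in a close crop.

```bash
python3 - <<'E'
import cv2,numpy as np
f=cv2.imread("pics/top0.png")
a=cv2.resize(f[204:252,190:325],None,fx=5.8,fy=5.8,interpolation=cv2.INTER_CUBIC)
b=cv2.resize(f[198:254,352:460],(783,315*783//783),interpolation=cv2.INTER_CUBIC)
b=cv2.resize(f[200:244+8,352:460],None,fx=6,fy=6,interpolation=cv2.INTER_CUBIC)
w=783;c=np.zeros((a.shape[0]+b.shape[0],783,3),np.uint8);c[:a.shape[0],:a.shape[1]]=a;c[a.shape[0]:,:b.shape[1]]=b
print(a.shape,b.shape);cv2.imwrite("pics/crop.png",c)
E
```

```text
(278, 783, 3) (312, 648, 3)
```

View pics/crop.png

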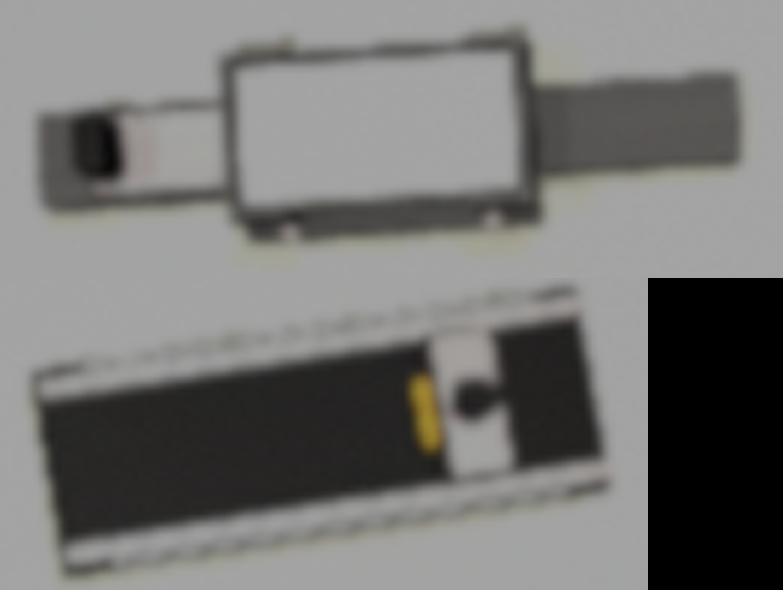

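The crop confirms four-wall magazine with the plain grey plate on top (crop corners (233,62) to (525,192)), knob at (97,148) and ledge end at x=740. The bed has its brass contact face at crop x≈410–425 and the stop behind it. Next I'll fit the poses.

```bash
cat > h.py <<'E'
import numpy as np
from scipy.spatial.transform import Rotation as Ro
from scipy.optimize import least_squares
def cam(n): return dict(np.load(f"{n}.npz"))
def proj(c,X):
    p=np.atleast_2d(X)@c["R"].T+c["t"]; return np.c_[c["fx"]*p[:,0]/p[:,2]+c["cx"],c["fy"]*p[:,1]/p[:,2]+c["cy"]]
def back(c,uv,z):
    d=c["R"].T@np.array([(uv[0]-c["cx"])/c["fx"],(uv[1]-c["cy"])/c["fy"],1.]); o=-c["R"].T@c["t"]
    return o+d*(z-o[2])/d[2]
def w(pose,L):
    L=np.atleast_2d(L); x,y,a=pose; ca,sa=np.cos(a),np.sin(a)
    return np.c_[x+ca*L[:,0]-sa*L[:,1],y+sa*L[:,0]+ca*L[:,1],L[:,2]]
E
cat > fit.py <<'E'
from h import *
import cv2
T=cam("top");S=cam("side")
def u1(p): p=np.array(p,float); return (p+.5)/5.8-.5+[190,204]
def u2(p): p=np.array(p,float)-[0,278]; return (p+.5)/6-.5+[352,200]
mag=([[158,20,24],[158,-20,24],[-60,30,75],[60,30,75],[60,-30,75],[-60,-30,75]],
     u1([[740,73],[740,164],[233,62],[522,45],[525,192],[243,212]]))
bed=([[-120,45,24],[120,45,24],[120,-45,24],[-120,-45,24]],u2([[35,372],[575,285],[608,488],[65,575]]))
for n,(L,uv),g in(("mag",mag,(560,300,-1.5)),("bed",bed,(560,-80,-1.4))):
    L=np.array(L,float)
    r=least_squares(lambda p:(proj(T,w(p,L))-uv).ravel(),g,x_scale=[1,1,.01])
    print(n,r.x.round(3),np.degrees(r.x[2]).round(2));print((r.fun.reshape(-1,2)).round(2).tolist())
    np.save(n,r.x)
m=np.load("mag.npy");b=np.load("bed.npy")
def loc(p,X): d=X[:2]-p[:2];c,s=np.cos(p[2]),np.sin(p[2]); return np.round([c*d[0]+s*d[1],-s*d[0]+c*d[1]],1)
print("knob top",loc(m,back(T,u1([100,145]),86)))
for nm,p,z in(("contact",(410,378),32),("contact",(425,450),32),("stopL",(430,340),48),("stopL",(453,477),48),("stopR",(497,330),48),("stopR",(513,465),48)): print(nm,loc(b,back(T,u2(p),z)))
f=cv2.imread("pics/side0.png")
def dr(p,L,col,c=S,im=f,o=(0,0),k=1):
    q=((proj(c,w(p,L))-o+.5)*k).astype(np.int32); cv2.polylines(im,[q],True,col,1)
k=4
o=(260,190);im=cv2.resize(f[190:330,260:460],None,fx=k,fy=k,interpolation=cv2.INTER_CUBIC)
dr(m,[[158,20,24],[158,-20,24],[66,-20,24],[66,20,24]],(0,0,255),im=im,o=o,k=k)
dr(m,[[60,30,72],[60,-30,72],[-60,-30,72],[-60,30,72]],(0,255,0),im=im,o=o,k=k)
dr(m,[[-115,13,86],[-115,-13,86],[-129,-13,86],[-129,13,86]],(255,0,0),im=im,o=o,k=k)
dr(b,[[120,45,24],[120,-45,24],[-120,-45,24],[-120,45,24]],(0,0,255),im=im,o=o,k=k)
cv2.imwrite("pics/sidefit.png",im)
E
python3 fit.py
```

```text
mag [557.129 253.015  -1.525] -87.36
[[0.16, 0.17], [1.11, -0.22], [0.55, 0.85], [-1.32, 0.94], [-0.48, -0.59], [0.02, -1.14]]
bed [ 558.922 -132.04    -1.428] -81.81
[[-0.53, -0.21], [-0.07, 0.05], [0.46, 0.09], [0.13, 0.06]]
knob top [-118.    -1.5]
contact [40.3 15.5]
contact [ 41.3 -16.3]
stopL [48.2 28.8]
stopL [ 47.8 -30.7]
stopR [77.4 28.6]
stopR [ 74.1 -29.6]
```

View pics/sidefit.png

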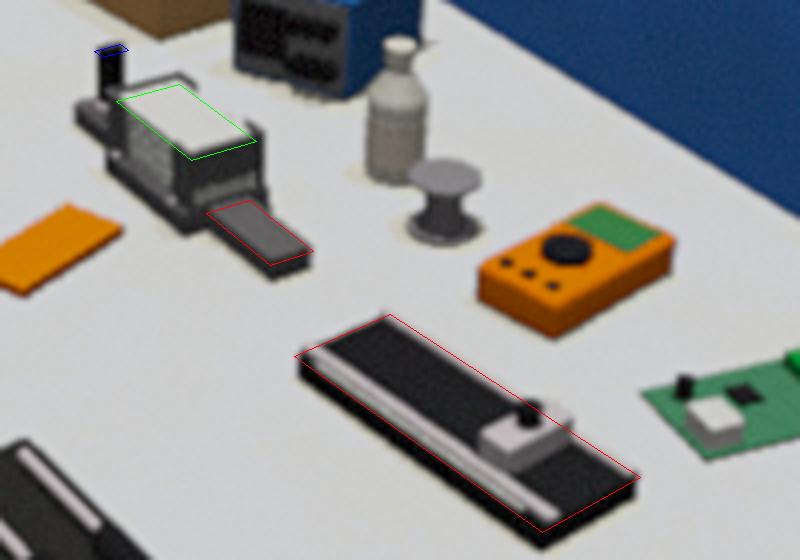

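The overlays match within about 2 mm in the second camera. The contact's free face is at bed x≈+41, so the stop face is at about +49.

```bash
cat >> h.py <<'E'
MAG=lambda *L:w(np.load("mag.npy"),[L])[0]
BED=lambda *L:w(np.load("bed.npy"),[L])[0]
MY=np.degrees(np.load("mag.npy")[2])+90 if __import__("os").path.exists("mag.npy") else 0
BY=np.degrees(np.load("bed.npy")[2])+90
def go(*targets,p0=None):
    """targets: (xyz world, tool-y yaw deg, ncalls); prints shift(m)+rot per call in tool axes"""
    from bench import telemetry
    s=telemetry.sense(); q=s["tool_rot"]; R=Ro.from_quat([*q[1:],q[0]]); p=s["ee_pos"] if p0 is None else np.array(p0)
    print("t",round(s["time_s"],2),"p",p.round(1),"F",s["contact_force"].round(1),"w",round(s["gripper_width"],1),"g",round(float(s["finger_force"]),1))
    for X,yaw,n in targets:
        y=np.radians(yaw); ty=np.array([np.cos(y),np.sin(y),0])
        best=None
        for sg in(1,-1):
            G=Ro.from_matrix(np.c_[np.cross(sg*ty,[0,0,-1]),sg*ty,[0,0,-1]]); rv=(R.inv()*G)
            if best is None or rv.magnitude()<best.magnitude(): best=rv
        for i in range(1,n+1):
            f=1/(n-i+1); d=(np.array(X)-p)*f
            rv=best.as_rotvec()/n
            print(" row",(R.inv().apply(d)/1000).round(4).tolist(),np.degrees(rv).round(2).tolist(),"->",(p+d).round(1))
            p=p+d; R=R*Ro.from_rotvec(rv)
E
python3 - <<'E'
from h import *
go((MAG(-160,0,140),MY,2),(MAG(-160,0,58),MY,1),(MAG(-138.5,0,58),MY,1))
E
```

```text
t 0.1 p [256.1 569.4 221.7] F [-0.7  0.3  0.1] w 87.0 g 0.0
 row [-0.166, -0.0111, 0.0408] [-0.05, 0.02, 31.57] -> [402.9 491.1 180.8]
 row [-0.1473, 0.0775, 0.0408] [-0.05, 0.02, 31.57] -> [549.8 412.8 140. ]
 row [0.0, 0.0, 0.082] [-0.0, 0.0, 0.0] -> [549.8 412.8  58. ]
 row [-0.0215, -0.0, 0.0] [0.0, 0.0, 0.0] -> [550.7 391.4  58. ]
```

>>> move_arm(plan=[-0.166,-0.011,0.041,0,0,31.6,-0.166,-0.011,0.041,0,0,31.6,-0.166,-0.011,0.041,0,0,31.6,-0.166,-0.011,0.041,0,0,31.6,-0.166,-0.011,0.041,0,0,31.6], jaw=1)

```text
time_s: 0.52
ee_pos: [408.9, 487.8, 179.2]
tool_rot: [0.001, 0.473, 0.881, -0.001]
contact_force: [-0.7, 0.5, 0.1]
gripper_width: 61.3
finger_force: 0.0
```

>>> move_arm(plan=[-0.147,0.0775,0.041,0,0,31.6,-0.147,0.0775,0.041,0,0,31.6,-0.147,0.0775,0.041,0,0,31.6,-0.147,0.0775,0.041,0,0,31.6,-0.147,0.0775,0.041,0,0,31.6])

```text
time_s: 0.93
ee_pos: [556.2, 409.0, 138.0]
tool_rot: [0.002, 0.695, 0.719, -0.0]
contact_force: [0.3, 0.5, -0.4]
gripper_width: 27.8
finger_force: 0.0
```

>>> move_arm(plan=[0,0,0.04,0,0,0,0,0,0.08,0,0,0,0,0,0.08,0,0,0,0,0,0.08,0,0,0])

```text
time_s: 1.27
ee_pos: [547.3, 412.2, 57.1]
tool_rot: [-0.001, 0.691, 0.723, -0.004]
contact_force: [-0.1, 0.8, 0.7]
gripper_width: 3.8
finger_force: 0.0
```

```bash
python3 - <<'E'
from h import *
from bench import viewer;import cv2
go((MAG(-160,0,58),MY,1))
T=cam("top");S=cam("side");fs=[]
for n,c in(("top",T),("side",S)):
    f=viewer.snapshot(n)["frame"]; q=proj(c,MAG(-130,0,60))[0].astype(int)
    x0,y0=q[0]-40,q[1]-50; im=cv2.resize(f[y0:y0+100,x0:x0+90],None,fx=4.4,fy=4.4,interpolation=cv2.INTER_CUBIC)
    fs.append(im);print(n,x0,y0)
cv2.imwrite("pics/k.png",np.hstack(fs))
E
```

```text
t 1.27 p [547.3 412.2  57.1] F [-0.1  0.8  0.7] w 3.8 g 0.0
 row [0.0005, 0.0025, -0.0009] [-0.45, 0.21, -0.08] -> [549.8 412.8  58. ]
top 163 179
side 246 158
```

View pics/k.png

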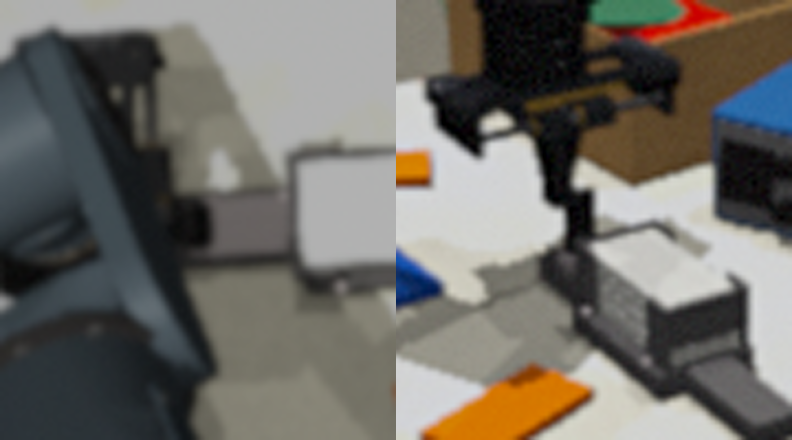

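The side crop shows the closed fingers standing behind the knob and in line with it. Pushing now.

>>> move_arm(plan=[-0.01,0.002,0,0,0,0,-0.02,0.002,0,0,0,0,-0.03,0.002,0,0,0,0,-0.04,0.002,0,0,0,0,-0.05,0.002,0,0,0,0])

```text
time_s: 1.78
ee_pos: [556.4, 368.7, 64.1]
tool_rot: [-0.001, 0.692, 0.722, 0.007]
contact_force: [-0.8, 14.9, -0.7]
gripper_width: 0.8
finger_force: 7.3
```

>>> move_arm(plan=[-0.005,0,0,0,0,0,-0.01,0,0,0,0,0,-0.014,0,0,0,0,0,-0.014,0,0,0,0,0])

```text
time_s: 2.12
ee_pos: [557.2, 354.2, 64.1]
tool_rot: [-0.001, 0.692, 0.722, 0.007]
contact_force: [0.6, 12.0, -0.0]
gripper_width: 0.8
finger_force: 6.0
```

```bash
python3 - <<'E'
from h import *
go((MAG(-89,0,58),MY,1))
E
```

```text
t 2.12 p [557.2 354.2  64.1] F [ 0.6 12.  -0. ] w 0.8 g 6.0
 row [-0.0121, -0.0047, 0.0059] [0.48, -0.58, -0.22] -> [553.  341.9  58. ]
```

>>> move_arm(plan=[-0.004,-0.002,0.003,0,0,0,-0.007,-0.003,0.004,0,0,0,-0.01,-0.003,0.004,0,0,0,-0.01,-0.003,0.004,0,0,0])

```text
time_s: 2.45
ee_pos: [557.7, 348.5, 63.8]
tool_rot: [-0.0, 0.692, 0.722, 0.012]
contact_force: [-0.1, 19.9, 10.6]
gripper_width: 0.6
finger_force: 10.2
```

>>> move_arm(plan=[-0.002,0,0,0,0,0,-0.004,0,0,0,0,0,-0.004,0,0,0,0,0])

```text
time_s: 2.7
ee_pos: [557.9, 345.8, 63.9]
tool_rot: [-0.001, 0.692, 0.721, 0.013]
contact_force: [-1.7, 24.2, 11.5]
gripper_width: 0.3
finger_force: 12.0
```

```bash
cat > look.py <<'E'
from h import *
from bench import viewer;import cv2
def look(fn,P,hw=45,hh=50,k=4.4):
    fs=[]
    for n in("top","side"):
        c=cam(n);f=viewer.snapshot(n)["frame"];cv2.imwrite(f"last_{n}.png",f); q=proj(c,P)[0].astype(int)
        x0,y0=q[0]-hw,q[1]-hh; im=cv2.resize(f[y0:y0+2*hh,x0:x0+2*hw],None,fx=k,fy=k,interpolation=cv2.INTER_CUBIC)
        fs.append(im);print(n,x0,y0)
    cv2.imwrite(fn,np.hstack(fs))
E
python3 - <<'E'
from look import *
look("pics/p.png",MAG(20,0,40))
for x in(100,110,115): print(x,[proj(cam(n),[MAG(x,y,36) for y in(30,-30)]).round(1).tolist() for n in("top","side")])
E
```

```text
top 219 176
side 263 181
100 [[[294.7, 213.3], [296.0, 236.4]], [[330.3, 240.1], [314.1, 245.1]]]
110 [[[298.5, 213.0], [299.9, 236.2]], [[332.1, 241.4], [315.8, 246.5]]]
115 [[[300.5, 212.9], [301.9, 236.1]], [[332.9, 242.1], [316.7, 247.2]]]
```

View pics/p.png

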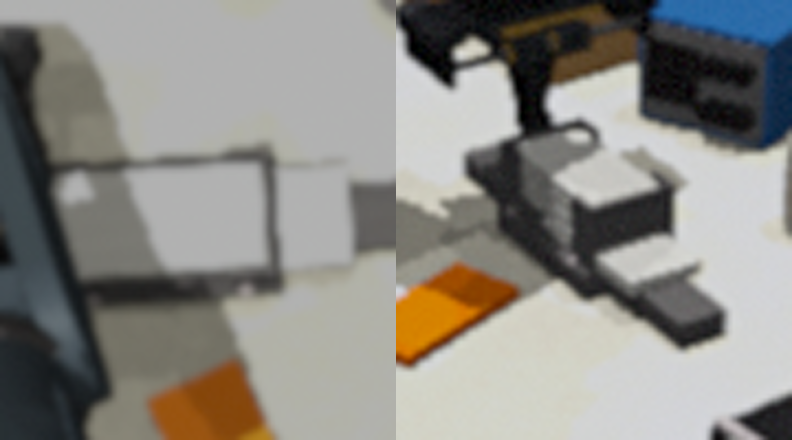

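The pusher crop shows the plate nose at top u≈298.5, which is magazine x≈110 mm, so it's 44 mm out. The pusher is fully forward. Next I'll back off and go to the nose.

>>> move_arm(plan=[0.02,0,0,0,0,0,0.04,0,0,0,0,0,0.075,0,0,0,0,0,0.075,0,-0.03,0,0,0,0.075,0,-0.06,0,0,0])

```text
time_s: 3.22
ee_pos: [547.4, 411.0, 116.2]
tool_rot: [-0.0, 0.69, 0.724, -0.002]
contact_force: [0.3, 0.0, 0.0]
gripper_width: 0.6
finger_force: 0.0
```

>>> move_arm(plan=[0,0,-0.03,0,0,0,0,0,-0.06,0,0,0,0,0,-0.06,0,0,0], jaw=-1)

```text
time_s: 3.47
ee_pos: [553.5, 412.2, 186.3]
tool_rot: [0.003, 0.691, 0.723, 0.008]
contact_force: [0.9, 0.5, 0.8]
gripper_width: 13.1
finger_force: 0.0
```

```bash
python3 - <<'E'
from h import *
go((MAG(98,0,160),MY,2),(MAG(98,0,50),MY,1))
E
```

```text
t 3.47 p [553.5 412.2 186.3] F [0.9 0.5 0.8] w 13.1 g 0.0
 row [-0.1287, -0.0019, 0.0123] [0.43, -0.19, -0.03] -> [557.6 283.7 173.1]
 row [-0.1286, -0.0019, 0.0127] [0.43, -0.19, -0.03] -> [561.6 155.1 160. ]
 row [0.0, 0.0, 0.11] [-0.0, 0.0, 0.0] -> [561.6 155.1  50. ]
```

>>> move_arm(plan=[-0.129,-0.002,0.012,0,0,0,-0.129,-0.002,0.012,0,0,0,-0.129,-0.002,0.012,0,0,0,-0.129,-0.002,0.012,0,0,0])

```text
time_s: 3.8
ee_pos: [552.2, 274.7, 165.3]
tool_rot: [0.001, 0.693, 0.721, -0.002]
contact_force: [-0.2, 0.1, -0.3]
gripper_width: 39.4
finger_force: 0.0
```

>>> move_arm(plan=[-0.129,-0.002,0.012,0,0,0,-0.129,-0.002,0.012,0,0,0,-0.129,-0.002,0.012,0,0,0,-0.129,-0.002,0.012,0,0,0,-0.129,-0.002,0.012,0,0,0])

```text
time_s: 4.22
ee_pos: [557.0, 149.7, 153.5]
tool_rot: [0.0, 0.693, 0.721, 0.0]
contact_force: [0.5, 0.2, -0.3]
gripper_width: 72.5
finger_force: 0.0
```

>>> move_arm(plan=[0,0,0.04,0,0,0,0,0,0.08,0,0,0,0,0,0.1,0,0,0,0,0,0.1,0,0,0,0,0,0.1,0,0,0])

```text
time_s: 4.63
ee_pos: [556.3, 153.9, 52.4]
tool_rot: [-0.0, 0.691, 0.723, -0.0]
contact_force: [-0.5, -1.2, 0.2]
gripper_width: 86.8
finger_force: 0.0
```

```bash
python3 - <<'E'
from h import *
go((MAG(98,0,18),MY,1),(MAG(98+68,0,18),MY,1))
E
```

```text
t 4.63 p [556.3 153.9  52.4] F [-0.5 -1.2  0.2] w 86.8 g 0.0
 row [0.001, 0.0054, 0.0344] [-0.06, -0.02, 0.0] -> [561.6 155.1  18. ]
 row [-0.068, 0.0, -0.0] [-0.0, -0.0, 0.0] -> [564.8  87.2  18. ]
```

>>> move_arm(plan=[0.001,0.0054,0.015,0,0,0,0.001,0.0054,0.034,0,0,0,0.001,0.0054,0.034,0,0,0,0.001,0.0054,0.034,0,0,0])

```text
time_s: 4.97
ee_pos: [562.7, 154.7, 20.0]
tool_rot: [0.0, 0.691, 0.723, 0.001]
contact_force: [0.6, 0.1, 0.1]
gripper_width: 87.2
finger_force: 0.0
```

>>> move_arm(plan=[0,0,0,0,0,0,0,0,0,0,0,0,0,0,0,0,0,0,0,0,0,0,0,0,0,0,0,0,0,0], jaw=1)

```text
time_s: 5.38
ee_pos: [562.3, 154.0, 19.2]
tool_rot: [0.0, 0.691, 0.723, 0.0]
contact_force: [0.2, 0.6, 0.0]
gripper_width: 61.4
finger_force: 0.0
```

>>> move_arm(plan=[0,0,0,0,0,0,0,0,0,0,0,0,0,0,0,0,0,0,0,0,0,0,0,0])

```text
time_s: 5.72
ee_pos: [562.5, 154.0, 19.1]
tool_rot: [0.0, 0.691, 0.723, 0.0]
contact_force: [-0.6, -0.8, 5.8]
gripper_width: 60.0
finger_force: 30.0
```

```bash
python3 - <<'E'
from h import *
go((MAG(98,0,18),MY,1))
E
```

```text
t 5.72 p [562.5 154.   19.1] F [-0.6 -0.8  5.8] w 60.0 g 30.0
 row [0.0011, -0.0008, 0.0011] [0.06, 0.0, -0.06] -> [561.6 155.1  18. ]
```

Gripped at 60.0 mm. Drawing it out 80 mm, which puts the plate centre at about 130.

>>> move_arm(plan=[-0.01,0,0,0,0,0,-0.02,0,0,0,0,0,-0.03,0,0,0,0,0,-0.04,0,0,0,0,0,-0.05,0,0,0,0,0])

```text
time_s: 6.13
ee_pos: [563.9, 109.9, 19.1]
tool_rot: [-0.003, 0.693, 0.721, 0.003]
contact_force: [-0.7, 27.4, 6.2]
gripper_width: 59.4
finger_force: 30.0
```

>>> move_arm(plan=[-0.01,0,0,0,0,0,-0.02,0,0,0,0,0,-0.03,0,0,0,0,0,-0.03,0,0,0,0,0,-0.03,0,0,0,0,0])

```text
time_s: 6.55
ee_pos: [565.9, 73.6, 18.9]
tool_rot: [0.0, 0.691, 0.723, -0.0]
contact_force: [-1.1, -0.5, 6.0]
gripper_width: 59.5
finger_force: 30.0
```

```bash
python3 - <<'E'
from look import *
go((MAG(178,0,18),MY,1))
look("pics/q.png",MAG(80,0,40))
print([proj(cam(n),[MAG(x,y,36) for x in(70,190) for y in(30,-30)]).round(1).tolist() for n in("top","side")])
E
```

```text
t 6.55 p [565.9  73.6  18.9] F [-1.1 -0.5  6. ] w 59.5 g 30.0
 row [0.0017, -0.0005, 0.0009] [0.02, 0.04, -0.08] -> [565.3  75.2  18. ]
top 242 175
side 273 188
[[[283.0, 214.0], [284.4, 237.1], [329.5, 211.2], [331.0, 234.3]], [[325.1, 236.2], [309.1, 241.0], [346.8, 252.7], [330.2, 258.2]]]
```

View pics/q.png

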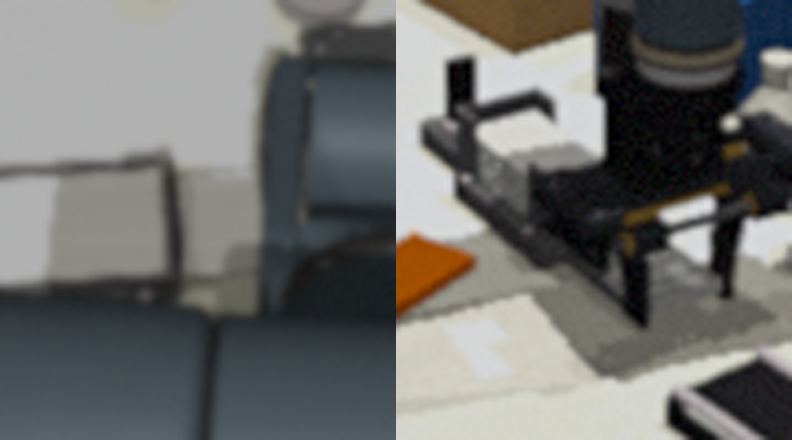

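The crop shows the plate outside the gate in the jaws, with its rear edge near u≈282–284. I'll draw it a further 8 mm for certainty, then regrip at the plate's centre with only the fingertips.

>>> move_arm(plan=[-0.004,0,0,0,0,0,-0.008,0,0,0,0,0,-0.008,0,0,0,0,0])

```text
time_s: 6.9
ee_pos: [566.0, 66.1, 18.7]
tool_rot: [-0.0, 0.691, 0.723, 0.0]
contact_force: [-0.1, 4.3, 5.5]
gripper_width: 59.5
finger_force: 30.0
```

>>> move_arm(plan=[0,0,0,0,0,0,0,0,0,0,0,0,0,0,0,0,0,0,0,0,0,0,0,0], jaw=-1)

```text
time_s: 7.23
ee_pos: [565.6, 65.8, 18.0]
tool_rot: [-0.0, 0.691, 0.723, -0.0]
contact_force: [-0.3, 0.5, -0.9]
gripper_width: 78.9
finger_force: 0.0
```

>>> move_arm(plan=[0,0,-0.04,0,0,0,0,0,-0.08,0,0,0,0,0,-0.12,0,0,0,-0.04,0,-0.16,0,0,0,-0.08,0,-0.18,0,0,0])

```text
time_s: 7.65
ee_pos: [569.7, 2.1, 192.6]
tool_rot: [0.001, 0.689, 0.724, 0.001]
contact_force: [0.7, -0.0, -0.1]
gripper_width: 86.9
finger_force: 0.0
```

```bash
python3 - <<'E'
from look import *
go((MAG(138,0,60),MY,1))
look("pics/r.png",MAG(80,0,40))
print([proj(cam(n),[MAG(x,y,36) for x in(78,198) for y in(30,-30)]).round(1).tolist() for n in("top","side")])
E
```

```text
t 7.65 p [569.7   2.1 192.6] F [ 0.7 -0.  -0.1] w 86.9 g 0.0
 row [0.1133, -0.0011, 0.1325] [0.2, 0.04, 0.19] -> [563.5 115.2  60. ]
top 242 175
side 273 188
[[[286.1, 213.8], [287.5, 237.0], [332.6, 211.0], [334.1, 234.1]], [[326.5, 237.2], [310.4, 242.1], [348.3, 253.8], [331.7, 259.4]]]
```

View pics/r.png

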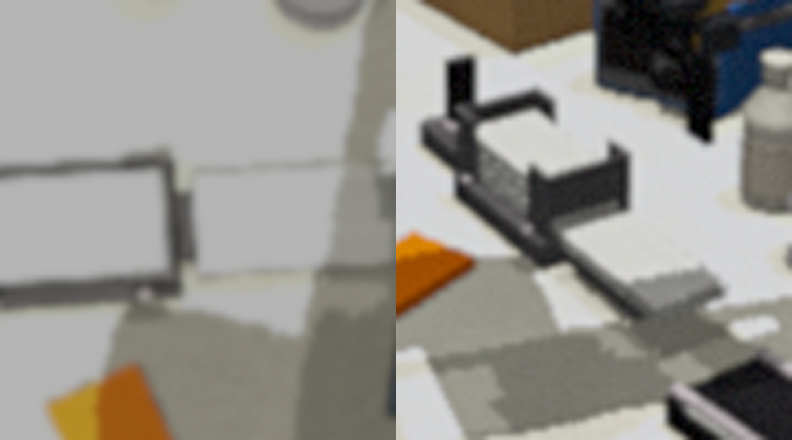

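The view shows the plate fully clear, rear edge at top u≈286 (magazine x≈77), and the three others dropped. Regripping at its centre.

>>> move_arm(plan=[0.039,0,0.012,0,0,0,0.078,-0.001,0.025,0,0,0,0.113,-0.001,0.045,0,0,0,0.114,-0.001,0.085,0,0,0,0.114,-0.001,0.125,0,0,0])

```text
time_s: 8.17
ee_pos: [563.0, 117.6, 64.0]
tool_rot: [0.001, 0.69, 0.724, 0.001]
contact_force: [0.9, -0.7, -1.1]
gripper_width: 87.2
finger_force: 0.0
```

>>> move_arm(plan=[0,0,0,0,0,0,0,0,0,0,0,0])

```text
time_s: 8.33
ee_pos: [559.8, 115.2, 61.6]
tool_rot: [-0.003, 0.691, 0.723, -0.003]
contact_force: [-0.2, -1.0, -0.3]
gripper_width: 87.0
finger_force: 0.0
```

```bash
python3 - <<'E'
from h import *
go((MAG(137,0,29.5),MY,1))
E
```

```text
t 8.33 p [559.8 115.2  61.6] F [-0.2 -1.  -0.3] w 87.0 g 0.0
 row [0.0008, 0.004, 0.0321] [-0.5, -0.02, -0.05] -> [563.4 116.2  29.5]
```

>>> move_arm(plan=[0,0.002,0.01,0,0,0,0,0.002,0.02,0,0,0,0,0.002,0.03,0,0,0,0,0.002,0.03,0,0,0,0,0.002,0.03,0,0,0])

```text
time_s: 8.75
ee_pos: [564.9, 114.7, 35.1]
tool_rot: [0.0, 0.691, 0.723, 0.0]
contact_force: [-0.8, 0.1, 0.9]
gripper_width: 86.9
finger_force: 0.0
```

>>> move_arm(plan=[0,0,0,0,0,0,0,0,0,0,0,0,0,0,0,0,0,0])

```text
time_s: 9.0
ee_pos: [565.3, 114.9, 35.2]
tool_rot: [0.0, 0.691, 0.723, 0.0]
contact_force: [-0.6, 0.8, 0.0]
gripper_width: 86.7
finger_force: 0.0
```

```bash
python3 - <<'E'
from h import *
go((MAG(137,0,29.5),MY,1))
E
```

```text
t 9.0 p [565.3 114.9  35.2] F [-0.6  0.8  0. ] w 86.7 g 0.0
 row [0.0013, -0.0018, 0.0057] [0.07, 0.0, -0.07] -> [563.4 116.2  29.5]
```

>>> move_arm(plan=[0.001,-0.001,0.0057,0,0,0,0.001,-0.001,0.0057,0,0,0,0.001,-0.001,0.0057,0,0,0])

```text
time_s: 9.25
ee_pos: [563.3, 116.0, 28.5]
tool_rot: [-0.0, 0.691, 0.723, -0.0]
contact_force: [0.2, 0.1, 0.4]
gripper_width: 86.9
finger_force: 0.0
```

>>> move_arm(plan=[0,0,0,0,0,0,0,0,0,0,0,0,0,0,0,0,0,0,0,0,0,0,0,0,0,0,0,0,0,0], jaw=1)

```text
time_s: 9.67
ee_pos: [563.8, 115.9, 28.9]
tool_rot: [0.0, 0.691, 0.723, 0.0]
contact_force: [-0.1, -0.2, 0.9]
gripper_width: 61.6
finger_force: 0.0
```

>>> move_arm(plan=[0,0,0,0,0,0,0,0,0,0,0,0,0,0,0,0,0,0])

```text
time_s: 9.92
ee_pos: [563.8, 115.9, 28.9]
tool_rot: [0.0, 0.691, 0.723, -0.0]
contact_force: [0.1, 0.2, -0.2]
gripper_width: 59.4
finger_force: 30.0
```

```bash
python3 - <<'E'
from h import *
a=MAG(137,0,130)
go((MAG(137,0,120),MY,1),(BED(-58,0,120),BY,2),(BED(-58,0,45),BY,1))
E
```

```text
t 9.92 p [563.8 115.9  28.9] F [ 0.1  0.2 -0.2] w 59.4 g 30.0
 row [0.0003, -0.0003, -0.0911] [0.0, 0.0, -0.07] -> [563.4 116.2 120. ]
 row [-0.095, -0.0108, -0.0] [0.0, -0.0, -2.78] -> [557.   20.8 120. ]
 row [-0.0944, -0.0154, -0.0] [0.0, -0.0, -2.78] -> [550.7 -74.6 120. ]
 row [0.0, -0.0, 0.075] [0.0, 0.0, 0.0] -> [550.7 -74.6  45. ]
```

>>> move_arm(plan=[0,0,-0.01,0,0,0,0,0,-0.03,0,0,0,0,0,-0.055,0,0,0,0,0,-0.075,0,0,0,0,0,-0.075,0,0,0])

```text
time_s: 10.33
ee_pos: [566.5, 116.1, 107.9]
tool_rot: [0.003, 0.691, 0.723, 0.003]
contact_force: [0.9, 0.5, -2.1]
gripper_width: 59.6
finger_force: 30.0
```

>>> move_arm(plan=[-0.02,-0.002,0,0,0,-0.5,-0.05,-0.006,0,0,0,-1.5,-0.08,-0.01,0,0,0,-2.8,-0.11,-0.014,0,0,0,-3.8,-0.14,-0.018,0,0,0,-5.5])

```text
time_s: 10.75
ee_pos: [551.0, -25.6, 103.0]
tool_rot: [-0.001, 0.655, 0.756, -0.0]
contact_force: [0.3, -0.1, -3.3]
gripper_width: 59.0
finger_force: 30.0
```

>>> move_arm(plan=[0,0,0,0,0,0,0,0,0,0,0,0,0,0,0,0,0,0])

```text
time_s: 11.0
ee_pos: [551.3, -24.5, 103.2]
tool_rot: [-0.001, 0.656, 0.755, -0.0]
contact_force: [0.0, -0.7, -2.9]
gripper_width: 59.6
finger_force: 30.0
```

```bash
python3 - <<'E'
from h import *
go((BED(-58,0,100),BY,1),(BED(-58,0,45),BY,1))
E
```

```text
t 11.0 p [551.3 -24.5 103.2] F [ 0.  -0.7 -2.9] w 59.6 g 30.0
 row [-0.0495, -0.0076, 0.0032] [-0.09, -0.06, -0.18] -> [550.7 -74.6 100. ]
 row [-0.0, 0.0, 0.055] [-0.0, -0.0, -0.0] -> [550.7 -74.6  45. ]
```

>>> move_arm(plan=[-0.02,-0.003,0,0,0,0,-0.04,-0.006,0.01,0,0,0,-0.05,-0.0076,0.03,0,0,-0.2,-0.05,-0.0076,0.05,0,0,-0.2,-0.05,-0.0076,0.055,0,0,-0.2])

```text
time_s: 11.42
ee_pos: [549.7, -73.9, 46.2]
tool_rot: [-0.003, 0.654, 0.756, -0.001]
contact_force: [-1.8, -0.0, -2.6]
gripper_width: 59.6
finger_force: 30.0
```

>>> move_arm(plan=[0,0,0,0,0,0,0,0,0,0,0,0,0,0,0,0,0,0])

```text
time_s: 11.67
ee_pos: [552.2, -74.5, 49.6]
tool_rot: [0.001, 0.654, 0.757, 0.0]
contact_force: [-0.2, -0.5, -2.9]
gripper_width: 59.5
finger_force: 30.0
```

```bash
python3 - <<'E'
from look import *
go((BED(-58,0,30),BY,1))
b=BED(-30,0,30);look("pics/s.png",b)
E
```

```text
t 11.67 p [552.2 -74.5  49.6] F [-0.2 -0.5 -2.9] w 59.5 g 30.0
 row [0.0001, -0.0016, 0.0196] [0.07, 0.03, 0.17] -> [550.7 -74.6  30. ]
top 349 176
side 321 236
```

View pics/s.png

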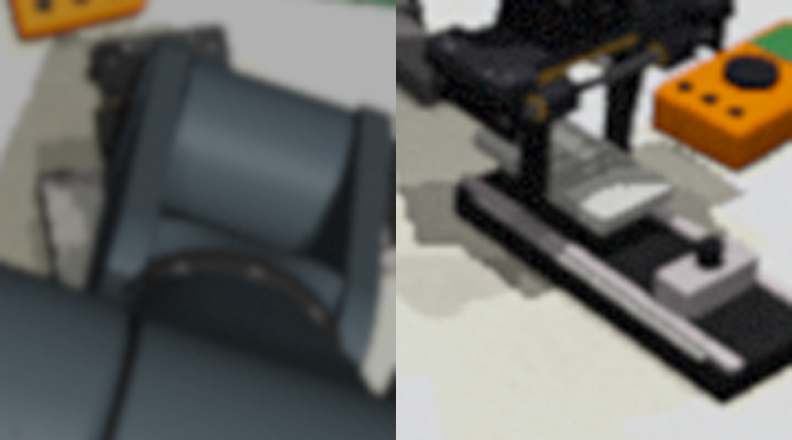

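The side crop shows the plate level over the bed, between the rails' lines and clear of the stop. Lowering it.

>>> move_arm(plan=[0,-0.001,0.005,0,0,0,0,-0.0016,0.01,0,0,0.1,0,-0.0016,0.015,0,0,0.2,0,-0.0016,0.0175,0,0,0.2,0,-0.0016,0.0175,0,0,0.2])

```text
time_s: 12.18
ee_pos: [549.3, -75.4, 30.5]
tool_rot: [-0.001, 0.656, 0.755, -0.0]
contact_force: [-0.5, 0.2, -2.0]
gripper_width: 59.5
finger_force: 30.0
```

>>> move_arm(plan=[0,0,0,0,0,0,0,0,0,0,0,0,0,0,0,0,0,0])

```text
time_s: 12.43
ee_pos: [550.1, -75.6, 31.4]
tool_rot: [0.0, 0.656, 0.755, 0.0]
contact_force: [0.2, -0.1, -1.7]
gripper_width: 59.5
finger_force: 30.0
```

```bash
python3 - <<'E'
from h import *
go((BED(-58,0,29),BY,1))
E
```

```text
t 12.43 p [550.1 -75.6  31.4] F [ 0.2 -0.1 -1.7] w 59.5 g 30.0
 row [0.0009, 0.0006, 0.0024] [0.02, 0.01, -0.12] -> [550.7 -74.6  29. ]
```

>>> move_arm(plan=[0,0.0005,0.001,0,0,0,0,0.0005,0.002,0,0,0,0,0.0005,0.002,0,0,0,0,0.0005,0.002,0,0,0])

```text
time_s: 12.77
ee_pos: [550.5, -75.5, 29.3]
tool_rot: [-0.0, 0.656, 0.755, -0.0]
contact_force: [-0.1, -0.1, -2.7]
gripper_width: 59.5
finger_force: 30.0
```

>>> move_arm(plan=[0,0,0,0,0,0,0,0,0,0,0,0,0,0,0,0,0,0,0,0,0,0,0,0], jaw=-1)

```text
time_s: 13.1
ee_pos: [550.8, -75.6, 29.7]
tool_rot: [0.0, 0.656, 0.755, 0.0]
contact_force: [-0.6, 0.3, -0.1]
gripper_width: 78.5
finger_force: 0.0
```

>>> move_arm(plan=[0,0,-0.01,0,0,0,0,0,-0.04,0,0,0,0,0,-0.07,0,0,0,0.04,0,-0.07,0,0,0,0.08,0,-0.07,0,0,0])

```text
time_s: 13.52
ee_pos: [542.2, 2.2, 102.4]
tool_rot: [0.003, 0.657, 0.754, 0.002]
contact_force: [0.5, 0.5, 0.8]
gripper_width: 87.0
finger_force: 0.0
```

>>> move_arm(plan=[0.02,0,0,0,0,0,0.02,0,0,0,0,0,0.02,0,0,0,0,0,0.02,0,0,0,0,0,0.02,0,0,0,0,0], jaw=1)

```text
time_s: 13.93
ee_pos: [537.2, 22.4, 99.7]
tool_rot: [0.001, 0.656, 0.755, 0.0]
contact_force: [0.3, 0.0, -0.4]
gripper_width: 61.4
finger_force: 0.0
```

```bash
python3 - <<'E'
from look import *
go((BED(-155,0,28.5),BY,1))
b=BED(-20,0,30);look("pics/u.png",b)
print(proj(cam("side"),[BED(x,y,36) for x in(-118,2) for y in(30,-30)]).round(1).tolist())
E
```

```text
t 13.93 p [537.2  22.4  99.7] F [ 0.3  0.  -0.4] w 61.4 g 0.0
 row [-0.001, -0.0006, 0.0712] [0.06, 0.04, -0.18] -> [536.8  21.4  28.5]
top 352 175
side 324 237
[[353.9, 266.7], [337.8, 273.7], [383.4, 285.9], [367.1, 293.8]]
```

View pics/u.png

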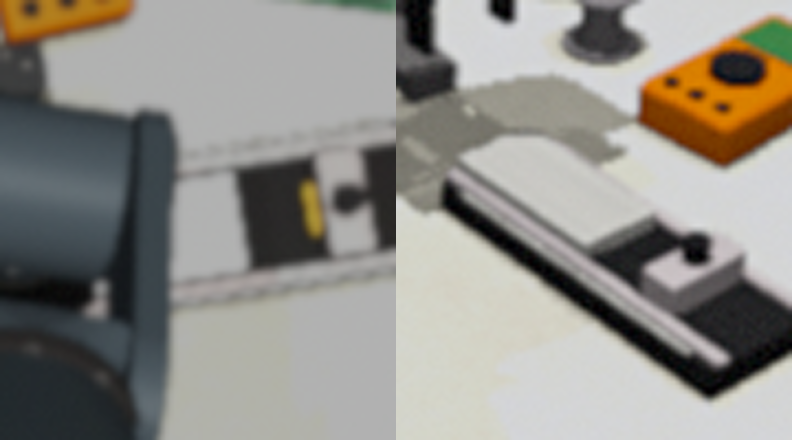

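The crop shows the plate flat between the rails, nose at about top (406–408, 214–236), with the contact still free. Now behind its rear end.

>>> move_arm(plan=[0,-0.001,0.035,0,0,0,-0.001,-0.001,0.06,0,0,0,-0.001,-0.001,0.071,0,0,0,-0.001,-0.001,0.071,0,0,0,-0.001,-0.001,0.071,0,0,0])

```text
time_s: 14.45
ee_pos: [535.5, 21.9, 28.1]
tool_rot: [-0.0, 0.656, 0.755, -0.0]
contact_force: [0.1, 0.1, 0.3]
gripper_width: 20.2
finger_force: 0.0
```

>>> move_arm(plan=[0,0,0,0,0,0,0,0,0,0,0,0,0,0,0,0,0,0,0,0,0,0,0,0])

```text
time_s: 14.78
ee_pos: [536.2, 22.4, 29.4]
tool_rot: [0.001, 0.656, 0.755, 0.001]
contact_force: [0.3, 0.4, 0.4]
gripper_width: 1.5
finger_force: 0.0
```

```bash
python3 - <<'E'
from h import *
go((BED(-155,0,29),BY,1),(BED(-90,0,29),BY,1))
b=np.load("bed.npy");T=cam("top")
for px in((237,172),(248,268)):
    X=back(T,(np.array(px)+.5)/4.4-.5+[352,175],36);d=X[:2]-b[:2];print(d@[np.cos(b[2]),np.sin(b[2])],d@[-np.sin(b[2]),np.cos(b[2])])
E
```

```text
t 14.78 p [536.2  22.4  29.4] F [0.3 0.4 0.4] w 1.5 g 0.0
 row [-0.0011, 0.0004, 0.0004] [0.11, 0.03, -0.11] -> [536.8  21.4  29. ]
 row [-0.065, -0.0, -0.0] [0.0, -0.0, 0.0] -> [546.1 -43.   29. ]
3.588274073787212 27.501842929556926
0.37728284211606766 -29.29893068410723
```

>>> move_arm(plan=[-0.012,0.0004,0,0,0,0,-0.022,0.0004,0,0,0,0,-0.03,0.0004,0,0,0,0,-0.036,0.0004,0,0,0,0,-0.042,0.0004,0,0,0,0])

```text
time_s: 15.2
ee_pos: [541.8, -19.6, 28.6]
tool_rot: [-0.0, 0.656, 0.755, 0.0]
contact_force: [-0.4, 4.1, 3.8]
gripper_width: 0.7
finger_force: 2.2
```

>>> move_arm(plan=[-0.005,0,0,0,0,0,-0.01,0,0,0,0,0,-0.015,0,0,0,0,0,-0.018,0,0,0,0,0,-0.018,0,0,0,0,0])

```text
time_s: 15.62
ee_pos: [544.6, -37.9, 28.2]
tool_rot: [0.0, 0.656, 0.755, -0.0]
contact_force: [-0.1, 0.4, -0.2]
gripper_width: 0.5
finger_force: 0.2
```

```bash
cat > nose.py <<'E'
from look import *
# numeric look: brightness profile along bed x (nose / contact / stop) at two y's, z=36, top camera
f=cv2.cvtColor(viewer.snapshot("top")["frame"],cv2.COLOR_BGR2HSV);T=cam("top")
for y in(20,0,-20):
    xs=np.arange(0,60,2.);uv=proj(T,[BED(x,y,36) for x in xs]).astype(np.float32)
    v=cv2.remap(f,uv[:,0].reshape(1,-1),uv[:,1].reshape(1,-1),cv2.INTER_LINEAR)[0]
    print(y,[f"{int(x)}:{a[2]}/{a[1]}" for x,a in zip(xs,v)])
E
python3 - <<'E'
from h import *
go((BED(-82,0,29),BY,1))
import nose
E
```

```text
t 15.62 p [544.6 -37.9  28.2] F [-0.1  0.4 -0.2] w 0.5 g 0.2
 row [-0.0133, 0.0008, -0.0008] [0.0, 0.04, -0.12] -> [547.2 -50.9  29. ]
20 ['0:97/46', '2:88/49', '4:75/51', '6:57/56', '8:42/54', '10:38/55', '12:43/61', '14:54/56', '16:61/54', '18:64/54', '20:66/54', '22:66/54', '24:66/52', '26:67/49', '28:74/41', '30:87/21', '32:113/8', '34:129/3', '36:129/2', '38:109/3', '40:75/9', '42:54/28', '44:45/37', '46:50/32', '48:78/21', '50:112/15', '52:143/12', '54:163/10', '56:171/9', '58:174/9']
0 ['0:32/69', '2:28/67', '4:29/59', '6:34/50', '8:44/57', '10:54/56', '12:61/55', '14:64/53', '16:65/55', '18:66/55', '20:67/54', '22:70/49', '24:77/36', '26:108/16', '28:138/6', '30:160/2', '32:170/1', '34:163/2', '36:144/9', '38:129/50', '40:130/118', '42:152/167', '44:158/178', '46:149/165', '48:133/130', '50:120/59', '52:123/29', '54:116/18', '56:93/18', '58:63/16']
-20 ['0:31/62', '2:37/61', '4:47/58', '6:56/54', '8:62/51', '10:65/55', '12:66/54', '14:66/54', '16:66/54', '18:68/52', '20:75/40', '22:100/20', '24:131/7', '26:158/2', '28:171/1', '30:174/1', '32:172/1', '34:164/0', '36:144/2', '38:111/7', '40:80/27', '42:61/59', '44:54/86', '46:58/60', '48:81/34', '50:114/18', '52:148/15', '54:164/13', '56:171/10', '58:174/8']
```

The nose is at bed x≈38, about 11 mm from the stop. Creeping in while watching the force.

>>> move_arm(plan=[-0.003,0,0,0,0,0,-0.005,0,0,0,0,0,-0.007,0,0,0,0,0,-0.009,0,0,0,0,0,-0.009,0,0,0,0,0])

```text
time_s: 16.08
ee_pos: [545.7, -46.3, 28.2]
tool_rot: [0.0, 0.656, 0.755, -0.0]
contact_force: [-0.2, 1.4, -0.6]
gripper_width: 0.5
finger_force: 0.3
```

>>> move_arm(plan=[-0.0005,0,0,0,0,0,-0.001,0,0,0,0,0,-0.001,0,0,0,0,0])

```text
time_s: 16.33
ee_pos: [545.8, -47.0, 28.2]
tool_rot: [0.0, 0.656, 0.755, -0.0]
contact_force: [-0.3, 1.5, -0.4]
gripper_width: 0.1
finger_force: 0.5
```

>>> move_arm(plan=[-0.0005,0,0,0,0,0,-0.001,0,0,0,0,0,-0.0015,0,0,0,0,0,-0.0015,0,0,0,0,0])

```text
time_s: 16.67
ee_pos: [546.0, -48.4, 28.3]
tool_rot: [-0.0, 0.656, 0.755, -0.0]
contact_force: [-0.7, 1.4, -1.5]
gripper_width: 0.5
finger_force: 0.6
```

>>> move_arm(plan=[-0.0005,0,0,0,0,0,-0.001,0,0,0,0,0,-0.0015,0,0,0,0,0,-0.0015,0,0,0,0,0])

```text
time_s: 17.0
ee_pos: [545.7, -49.1, 28.3]
tool_rot: [-0.001, 0.656, 0.755, 0.0]
contact_force: [-0.6, 5.5, -0.8]
gripper_width: 0.4
finger_force: 2.4
```

>>> move_arm(plan=[-0.0005,0,0,0,0,0,-0.0012,0,0,0,0,0,-0.0012,0,0,0,0,0,-0.0012,0,0,0,0,0])

```text
time_s: 17.33
ee_pos: [545.6, -49.2, 28.4]
tool_rot: [-0.001, 0.656, 0.755, 0.0]
contact_force: [0.6, 8.2, 0.8]
gripper_width: 0.5
finger_force: 4.2
```

```bash
python3 nose.py
```

```text
20 ['0:109/40', '2:107/41', '4:106/42', '6:105/43', '8:104/44', '10:103/45', '12:102/45', '14:99/46', '16:97/46', '18:90/49', '20:78/53', '22:62/56', '24:47/60', '26:40/57', '28:43/54', '30:53/58', '32:60/51', '34:64/50', '36:66/51', '38:67/54', '40:66/54', '42:66/52', '44:66/47', '46:68/36', '48:83/9', '50:113/7', '52:143/10', '54:162/10', '56:170/12', '58:172/11']
0 ['0:99/46', '2:100/44', '4:99/44', '6:95/45', '8:86/46', '10:70/44', '12:55/49', '14:42/56', '16:32/61', '18:29/64', '20:29/63', '22:33/61', '24:41/63', '26:54/56', '28:61/56', '30:65/55', '32:66/52', '34:67/53', '36:67/53', '38:69/49', '40:75/40', '42:95/20', '44:114/7', '46:122/4', '48:120/6', '50:119/13', '52:123/14', '54:116/15', '56:94/17', '58:63/16']
-20 ['0:41/60', '2:34/62', '4:31/61', '6:28/62', '8:27/63', '10:27/66', '12:27/66', '14:28/60', '16:30/57', '18:34/62', '20:44/60', '22:55/56', '24:62/53', '26:65/51', '28:66/53', '30:66/53', '32:66/53', '34:69/50', '36:76/37', '38:104/17', '40:135/6', '42:158/2', '44:168/1', '46:160/2', '48:147/4', '50:141/9', '52:152/14', '54:165/14', '56:171/13', '58:173/13']
```

The plate is against the stop. The brass and the dark gap are gone, and the stop's edge profile is unchanged. Retreating.

>>> move_arm(plan=[0.002,0,0,0,0,0,0.006,0,0,0,0,0,0.015,0,0,0,0,0,0.03,0,0,0,0,0,0.06,0,0,0,0,0])

```text
time_s: 17.8
ee_pos: [540.0, 6.5, 28.7]
tool_rot: [0.002, 0.657, 0.754, 0.001]
contact_force: [0.9, 0.1, -1.0]
gripper_width: 0.4
finger_force: 0.0
```

>>> move_arm(plan=[0.02,0,-0.02,0,0,0,0.04,0,-0.05,0,0,0,0.04,0,-0.09,0,0,0,0.04,0,-0.13,0,0,0,0.04,0,-0.15,0,0,0])

```text
time_s: 18.22
ee_pos: [534.5, 48.6, 182.9]
tool_rot: [0.003, 0.655, 0.756, 0.002]
contact_force: [0.9, 0.1, 0.8]
gripper_width: 0.5
finger_force: 0.0
```

>>> move_arm(plan=[0,0,0,0,0,0,0,0,0,0,0,0,0,0,0,0,0,0,0,0,0,0,0,0])

```text
time_s: 18.55
ee_pos: [531.1, 48.0, 176.8]
tool_rot: [-0.001, 0.656, 0.755, -0.001]
contact_force: [-0.4, -0.0, 0.3]
gripper_width: 0.7
finger_force: 0.0
```

```bash
python3 nose.py; python3 - <<'E'
from h import *; go((BED(0,0,100),BY,1))
import cv2
from bench import viewer
a=cv2.imread("pics/top0.png");f=viewer.snapshot("top")["frame"];s0=cv2.imread("pics/side0.png");s=viewer.snapshot("side")["frame"]
d=lambda A,B,n,L:print(n,[round(float(cv2.absdiff(A[y-6:y+7,x-6:x+7],B[y-6:y+7,x-6:x+7]).mean()),1) for x,y in L])
d(a,f,"top meter,reel,flux,board,pot,stop",[(362,155),(315,168),(277,160),(429,152),(523,294),(435,218)])
d(s0,s,"side meter,reel,flux,board,pot",[(404,257),(371,240),(360,220),(448,291),(384,382)])
E
```

```text
20 ['0:178/0', '2:178/1', '4:178/1', '6:178/1', '8:178/1', '10:178/1', '12:178/1', '14:178/0', '16:178/0', '18:178/0', '20:178/0', '22:178/1', '24:178/0', '26:178/1', '28:178/1', '30:178/0', '32:178/0', '34:178/1', '36:178/1', '38:178/1', '40:177/0', '42:177/1', '44:172/1', '46:161/2', '48:141/6', '50:140/8', '52:151/8', '54:167/7', '56:174/7', '58:177/8']
0 ['0:178/0', '2:178/0', '4:178/0', '6:178/0', '8:178/0', '10:178/0', '12:178/0', '14:178/0', '16:178/0', '18:178/0', '20:178/0', '22:178/0', '24:178/0', '26:178/0', '28:178/0', '30:178/0', '32:178/0', '34:178/0', '36:178/0', '38:178/0', '40:178/0', '42:177/0', '44:172/1', '46:160/3', '48:143/6', '50:131/10', '52:133/11', '54:124/11', '56:101/12', '58:69/11']
-20 ['0:178/1', '2:178/0', '4:178/0', '6:178/0', '8:178/0', '10:178/0', '12:179/1', '14:178/0', '16:178/0', '18:179/1', '20:179/1', '22:178/0', '24:178/0', '26:178/0', '28:178/0', '30:178/0', '32:178/0', '34:178/0', '36:178/0', '38:178/0', '40:178/0', '42:177/1', '44:175/1', '46:164/2', '48:151/3', '50:146/4', '52:158/5', '54:169/2', '56:175/1', '58:177/1']
t 18.6 p [531.2  48.  176.7] F [-0.2  0.3  0.4] w 0.3 g 0.0
 row [-0.1822, 0.0025, 0.0765] [-0.21, -0.05, -0.13] -> [ 558.9 -132.   100. ]
top meter,reel,flux,board,pot,stop [7.2, 13.2, 13.2, 8.6, 3.6, 8.7]
side meter,reel,flux,board,pot [3.1, 3.7, 4.0, 3.9, 5.4]
```

```bash
python3 -c "
from bench import workorder; print(workorder.job_done())"
```

```text
the job is handed in; nothing more can be done
None
```

I handed the job in after about 19 s of robot time: the bottom plate was fed out and slid home between the rails, holding the contact pressed in. The stop looked unshifted in the camera after a final push of about 8 N, the other three plates stayed in the magazine, and I touched nothing else. The hand-in call returned no verdict.

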